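# Clamp a solenoid valve with a recessed cam screw

### The job

Clamp the solenoid valve in the blue fixture so that its fittings can be worked on. Take the red T-handle hex key out of its round stand, put it straight down the access hole of the fixture and, pressing only lightly, turn it until it drops fully home in the hidden hex socket of the cam screw; then turn it clockwise as far as the screw will go, so that the sprung jaw grips the valve firmly. Never leave the key in the fixture: put it back in its stand, hanging upright on its collar, and leave the red screwdriver, the brass tube union and the black tape behind the work where they lie.

Things in the scene. Friction and masses are not known exactly. Their poses are not given: they have to be found in the camera images.
- fixture: the clamping fixture, fixed: dark base plate 150 x 120 x 12 mm with the blue clamp housing on it. Origin on the bench under the plate, 42 mm along its x from the axis of the access hole; x from housing to jaw, valve and stop
- hex_key: T-handle hex key: steel hex shank 17 mm across flats, below a black neck with a round collar (36 mm wide, underside 44 mm above the tip); red handle bar on top 100 x 20 x 28 mm, its middle 112 mm above the tip. Origin: centre of the tip. z runs up the shank, x along the handle bar; flats of the shank face +-x. Starts upright in the stand, 0.22 kg
- stand_hole (a point): centre of the mouth of the round aluminium stand's hole (point on the fixed stand, z up): bore 23 mm, countersunk to 29 mm over the top 4 mm, 46 mm deep, mouth 52 mm above the bench. The key hangs in it by its collar on the stand's top, tip 44 mm below the mouth. Stand: foot 74 mm, post 50 mm wide
- access_hole (a point): centre of the mouth of the access hole on top of the blue clamp housing (fixed; 56 x 56 mm, mouth 52 mm above the bench; z up, x from housing to jaw, valve and stop). Round guide bore 20.6 mm, countersunk to 29 mm. The hex socket (17.8 mm across flats) starts 20 mm below the mouth, its floor is 32 mm below; its angle is unknown
- cam_screw (a joint): turn of the cam screw, rad: 0 as found (jaw open), grows clockwise seen from above to its hard end stop at 1.2 (clamped). Each rad feeds the jaw 2.5 mm towards the valve. The screw takes 0.11 N m to turn, up to 0.2 N m as the jaw's springs are squeezed, and stays where it is left. The angle of the hex socket at 0 differs each time
- valve: solenoid valve, loose on the fixture between jaw and stop: brass body 26 x 45 x 22 mm under a black coil (56 mm tall in all) with two wires. Origin on its underside, 26 mm in y from the middle of the brass body; x across the clamp, y towards the coil.
- jaw: steel jaw with a brass face, 40 mm wide, 16 mm tall, that slides along its x (away from the housing). Origin in the middle of its face, on the base plate's top (12 mm above the bench). Open, its face stands 1.0 to 2.0 mm off the valve. Behind it disc springs (preload 7 N, then 9 N per mm) set the grip: about 14 to 21 N with the cam screw at its stop
- screwdriver: bystander: red screwdriver 29 x 200 x 30 mm at the back edge of the mat, origin under the middle, loose
- union_a: bystander: brass tube union 22 x 52 x 20 mm at the back, origin under the middle, loose
- tape: bystander: roll of black tape 62 x 60 x 19 mm at the back, origin under the middle, loose
There are look-alikes about, which are no part of the job. Of the things that look like the part that bears stand_hole, the smallest one is meant.

How it is judged (in metres and radians):
On the way, in this order (a step that is already met when the one before it is completed fails the run):
1. the key has dropped fully home in the hex socket: tip at least 29 mm below the mouth of the access hole, upright (z of hex_key in the frame of access_hole below -0.029 m and horizontal distance between hex_key and access_hole below 0.004 m and angle between hex_key's own z axis and vertical below 0.1 rad), for 0.2 s.
2. with the key in the socket, the cam screw is turned clockwise to its stop (past 1.05 rad) and the jaw grips the valve with more than 8 N (contact force between jaw and valve above 8 N and value of joint cam_screw above 1.05 rad and horizontal distance between hex_key and access_hole below 0.004 m and z of hex_key in the frame of access_hole below -0.022 m), for 0.2 s.
At the end, for the whole second after the job is handed in: the cam screw is turned in past 1.05 rad and the jaw grips the valve with more than 8 N, valve upright (0.1 rad); the key hangs in its stand: within 4 mm of the hole's centre, tip at least 40 mm below the mouth, upright within 0.1 rad, at rest (contact force between jaw and valve above 8 N and value of joint cam_screw above 1.05 rad and angle between each of valve, hex_key's own z axis and vertical below 0.1 rad and horizontal distance between hex_key and stand_hole below 0.004 m and z of hex_key in the frame of stand_hole below -0.04 m and linear speed of hex_key below 0.02 m/s); the robot touches nothing.
It fails at once if the key is pressed on the rim of the cam screw with more than 40 N before it has entered the socket (contact force between hex_key and cam_screw above 40 N and z of hex_key in the frame of access_hole above -0.0215 m).
It fails at once if the key is rammed against the clamp housing with more than 40 N before it has entered the socket (contact force between hex_key and fixture above 40 N and z of hex_key in the frame of access_hole above -0.0215 m).
It fails at once if the valve is shifted by more than 15 mm (distance of valve from where it was at the start of the episode above 0.015 m).
It fails at once if the screwdriver, the tube union or the tape is moved by more than 20 mm (distance of any of screwdriver, union_a, tape from where it was at the start of the episode above 0.02 m).
It also fails if it takes over 58 s, if anything falls off the work surface, if the arm or the gripper's body presses on something with over 40 N, if the wrist force passes 120 N, or if a joint passes its speed limit or range.

### The arm

A 6-joint arm with a two-finger parallel gripper is mounted at the origin on the work surface; the furniture and walls round the work are solid. World frame = base frame: x ahead of the robot, y to its left, z up, the work surface at z = 0. Lengths are in mm, angles in rad, forces in N, time in s.
With the tool pointing down it reaches from about 350 to 975 mm from the base axis. Payload 7.1 kg.
Tool frame: the origin (TCP) lies at the very end of the fingers, on their centre line; the grasp point (between the pads) lies ctrl.hold_point_z behind it (ctrl.hold_point_z is the distance from the TCP to the grasp point, in mm); z points along the fingers, y is the line along which they close (so a half turn about z gives the same grasp; the last joint's range is limited). The gripper opens to 88 mm and grips with 3 to 60 N. Pads are 20 mm wide; open, the fingers measure 115 mm over their backs; the gripper's body (75 mm by 178 mm) begins 61 mm behind the grasp point.
Start: joints at [-1.338, 0.423, 1.63, -0, 1.089, -0.019], TCP at [155.736, -605.269, 200.675] pointing down, gripper open.
Joint ranges: [-3, 3], [-0.9, 2.11], [0.09, 2.58], [-1.31, 4.45], [0.11, 2.69], [-2.54, 2.54]. Speed limits (rad/s): [2.39, 2.39, 3.01, 3.14, 3.14, 3.14].

### API

Orientations are given as a rotation vector (axis times angle).
In Python, from workcell import ctrl gives the robot as it stands. The module is installed in compiled form; this text tells all that it offers.
- The arm moves only by the shell command python3 -m creep 'ROWS'. ROWS is JSON, a list of rows, each an object with "translation": the shift along the tool's x, y, z in mm, a list of three; "angular": the turn, a rotation vector about the tool's x, y, z in rad, a list of three; "jaw": the opening, from 0 (shut) to 1 (fully open). A call has exactly 8 rows; each row is the pose to reach, as a shift and turn from the pose commanded when the call began, along the tool's axes at that moment; what a row does not reach only later rows make up. A row lasts 1/8 s, in which the tool goes at most 62.5 mm and 10.7 degrees, less where a joint would pass 70% of its speed; a pose out of reach is approached as far as the arm can. A call with a gripper value outside its range is refused whole. The fingers move at their own pace and stop on an object; the grip force is fixed at half the most. Time passes only in rows, so rows that repeat a pose let the fingers close, or fill a call up. It gives the time, the measured TCP pose, the force, the opening and the grip force at its end, in the units of the state.
- ctrl.get_obs(): the state, without advancing time (a new reading comes with each control period).
- ctrl.get_image(name): name is "scene" or "side" or "wrist"; returns the picture (420x560x3 uint8, red, green, blue); there is no depth.
- ctrl.camera_info(name): a dict with "camera_matrix" (3x3 intrinsics, pixels), "world_from_camera" (4x4, takes a point from camera to world coordinates). Camera axes: x right, y up, looking along -z (the intrinsics and any distortion apply to the point x, -y, -z); pixel columns grow to the right and rows downward; lengths in mm; the calibration is good to about 2 mm. A picture is of the moment at which its call begins: read the wrist's pose just before it. camera_info takes no time and is no camera call; for the wrist camera it gives the pose at the moment of the call.
- ctrl.close_job(): hands the job in; it is judged then, once.
Trained networks look in the newest picture that a camera, given by its name, has taken for a name from the list of things; names that differ only in an ending like _2 or _b are one class to them, and where a whole thing is asked for, a point or a joint stands for the part that bears it (a point fixed in the world has none). Each returns a list of dicts, best first, with "score" (0 to 1); they miss things now and then, are a little off and sometimes report something else, mostly with a low value. They report only what shows in the picture. A call takes as long as a camera call. They do not tell look-alikes from the thing itself.
- ctrl.look_for(camera, label): "rect" ([left, top, right, bottom] in pixels, round what is visible of it).
The state is a dict: "t": time; "qpos": joint angles; "qvel": joint speeds; "joint_torque": joint torques, N m; "ee_pos": TCP position; "orientation": TCP orientation; "ft_force": force on the tool from outside, world axes, zero at the start; "moment": the same for the moment, N m; "width": finger opening in mm; "grasp_force": force on a finger pad.
Only numpy, scipy, OpenCV 4.12 (cv2) and the standard library are available. Lean on these libraries where they do the work, as an engineer would, in place of code of your own. Each camera call takes 0.05 s, during which the arm holds its last target. There are 200 camera calls.

## Working session

There is one attempt and no reset: what is moved stays moved. The work goes in short steps, Python scripts to look and compute and a shell command to move; the robot and the scene stay as the last step left them, time stands still between calls to the robot, and variables do not carry over. Pictures are saved under pics/ and viewed, at most 10 in all, crops included, and the job is handed in when it is done.

```bash
mkdir -p pics
cat > h.py <<'E'
import numpy as np, cv2
from workcell import ctrl
def ray(info,u,v):
    K=np.array(info["camera_matrix"]);T=np.array(info["world_from_camera"])
    d=np.linalg.inv(K)@[u,v,1]; d=T[:3,:3]@(d*[1,-1,-1]); return T[:3,3],d
def atz(info,u,v,z):
    o,d=ray(info,u,v); return o+d*(z-o[2])/d[2]
def proj(info,p):
    K=np.array(info["camera_matrix"]);T=np.array(info["world_from_camera"])
    c=T[:3,:3].T@(np.array(p)-T[:3,3]); c=K@(c*[1,-1,-1]); return c[:2]/c[2]
def snap(n,f):
    i=ctrl.camera_info(n); im=ctrl.get_image(n); cv2.imwrite(f,im[...,::-1]); return i,im
E
python3 - <<'E'
from h import *
ims=[]
for n in ("scene","side","wrist"):
    i,im=snap(n,f"pics/{n}0.png"); print(n,np.round(i["world_from_camera"],2).tolist(),np.round(i["camera_matrix"],1).tolist())
    for l in ("hex_key","stand_hole","access_hole","fixture","valve"):
        print(l,[(np.round(d["rect"]).tolist(),round(d["score"],2)) for d in ctrl.look_for(n,l)][:4])
print(ctrl.get_obs(),ctrl.hold_point_z)
E
```

```text
scene [[-0.61, 0.54, -0.58, -261.88], [-0.79, -0.43, 0.43, 680.28], [-0.02, 0.73, 0.69, 971.23], [0.0, 0.0, 0.0, 1.0]] [[519.5, 0.0, 282.1], [0.0, 519.5, 211.9], [0.0, 0.0, 1.0]]
hex_key [([296.0, 166.0, 326.0, 206.0], 0.79), ([350.0, 165.0, 381.0, 191.0], 0.3)]
stand_hole [([157.0, 248.0, 187.0, 278.0], 0.87), ([170.0, 294.0, 211.0, 346.0], 0.83), ([300.0, 202.0, 328.0, 227.0], 0.76)]
access_hole [([333.0, 173.0, 402.0, 215.0], 0.84)]
fixture [([334.0, 174.0, 398.0, 214.0], 0.85)]
valve [([350.0, 166.0, 373.0, 190.0], 0.8)]
side [[0.98, 0.08, -0.16, 274.15], [-0.18, 0.52, -0.83, -1138.3], [0.02, 0.85, 0.53, 854.74], [0.0, 0.0, 0.0, 1.0]] [[499.3, 0.0, 282.4], [0.0, 499.3, 216.6], [0.0, 0.0, 1.0]]
hex_key [([265.0, 210.0, 298.0, 242.0], 0.88), ([292.0, 267.0, 301.0, 298.0], 0.37)]
stand_hole [([222.0, 158.0, 240.0, 179.0], 0.7), ([272.0, 233.0, 290.0, 259.0], 0.65), ([263.0, 166.0, 283.0, 180.0], 0.56)]
access_hole [([254.0, 269.0, 320.0, 311.0], 0.97)]
fixture [([257.0, 268.0, 316.0, 307.0], 0.63)]
valve [([291.0, 266.0, 302.0, 294.0], 0.58)]
wrist [[0.25, 0.94, 0.23, 218.11], [-0.9
[... 190 characters left out ...]
 []
{'t': 0.9, 'qpos': array([-1.33798251e+00,  4.23051286e-01,  1.62990951e+00, -1.46155905e-05,
        1.08859787e+00, -1.89753263e-02]), 'qvel': array([ 0.00037453, -0.00027971, -0.00039858, -0.00022252, -0.00119058,
        0.00107246]), 'joint_torque': array([-8.23537266e-04, -5.44563890e+01, -2.74046606e+01,  6.42953161e-02,
        1.64815999e-02,  1.43605200e-05]), 'ee_pos': array([ 155.74261553, -605.26765837,  200.70175896]), 'orientation': array([ 3.11669304e+00,  3.94471671e-01, -1.45268703e-05]), 'ft_force': array([ 0.35636733,  0.02046417, -0.08221559]), 'moment': array([-0.00878263, -0.00029607, -0.03590073]), 'grasp_force': 0.0, 'width': 87.83806617816079} 18.700000000000003
```

View pics/scene0.png

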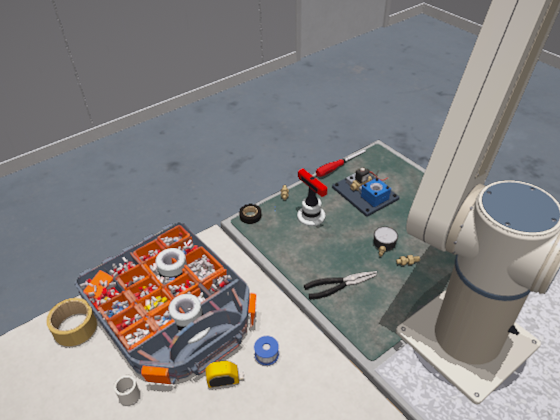

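View pics/side0.png

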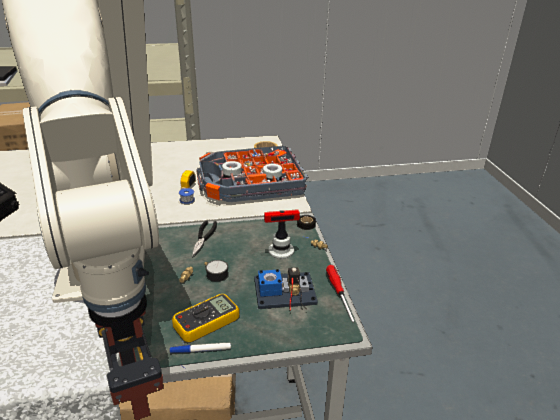

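Run:
```python
from h import *
S=ctrl.camera_info("scene");D=ctrl.camera_info("side")
r=lambda p:np.round(p,0)
print("foot scene",r(atz(S,312,215,5)),"side",r(atz(D,281,250,5)))
print("bar scene",r(atz(S,300,172,134)),r(atz(S,325,189,134)),"side",r(atz(D,265,214,134)),r(atz(D,298,213,134)))
print("hole scene",r(atz(S,376,187,52)),"side",r(atz(D,269,273,52)))
for u,v in((172,263),(184,309)):print("ring scene w",atz(S,u-15,v,60),atz(S,u+15,v,60))
print(atz(S,298,215,5),atz(S,327,215,5))
a=cv2.imread("pics/scene0.png")[140:240,280:420];b=cv2.imread("pics/side0.png")[200:310,240:340]
c=cv2.imread("pics/scene0.png")[230:350,140:260]
f=lambda x:cv2.resize(x,(266,266),interpolation=2)
cv2.imwrite("pics/c1.png",np.hstack([cv2.resize(x,(266,int(266*x.shape[0]/x.shape[1])),interpolation=2)[:190] for x in(a,b,c)]))
```

```text
foot scene [496.  16.   5.] side [497.  14.   5.]
bar scene [535.  26. 134.] [445.  20. 134.] side [450.  11. 134.] [541.   2. 134.]
hole scene [ 435. -157.   52.] side [ 436. -144.   52.]
ring scene w [554.44257654 437.76124551  60.        ] [510.81246285 382.98969224  60.        ]
ring scene w [421.50215975 478.9487534   60.        ] [381.47596947 428.44220575  60.        ]
[519.38502835  44.84776782   5.        ] [470.76824952 -15.79575323   5.        ]
```

View pics/c1.png

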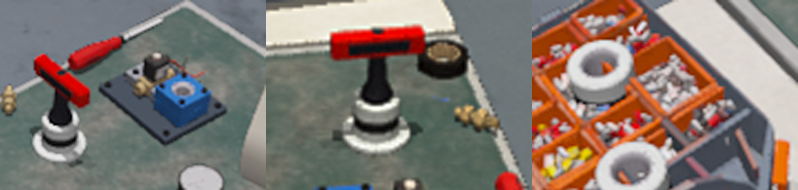

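The rings at scene (172,263) and (184,309) are look-alikes lying in the toolbox. The real stand is at (312,214): its foot measures about 77 mm against the given 74, it has a post, and the crop shows the red key hanging in it. The blue housing is at (376,187). I'm moving above the key with the tool yaw near π, which leaves the last joint room to turn clockwise.

```bash
python3 -m creep '[{"translation":[40,-43,-2.5],"angular":[0,0,-0.18],"jaw":1},{"translation":[80,-86,-5],"angular":[0,0,-0.36],"jaw":1},{"translation":[120,-129,-7.5],"angular":[0,0,-0.54],"jaw":1},{"translation":[160,-172,-10],"angular":[0,0,-0.72],"jaw":1},{"translation":[200,-215,-12.5],"angular":[0,0,-0.9],"jaw":1},{"translation":[240,-258,-15],"angular":[0,0,-1.08],"jaw":1},{"translation":[280,-301,-17.5],"angular":[0,0,-1.26],"jaw":1},{"translation":[320,-344,-20],"angular":[0,0,-1.44],"jaw":1}]'
cat >> h.py <<'E'
from scipy.spatial.transform import Rotation as R
def pose():
    o=ctrl.get_obs(); M=R.from_rotvec(o["orientation"]).as_matrix(); return o,np.array(o["ee_pos"]),M
def goal(p,yaw):
    o,e,M=pose(); z=np.array([0,0,-1.]);x=np.array([np.cos(yaw),np.sin(yaw),0]);G=np.column_stack([x,np.cross(z,x),z])
    print("t",round(o["t"],2),"at",e.round(1),"yaw",round(np.arctan2(M[1,0],M[0,0]),3),"F",o["ft_force"].round(1),"M",o["moment"].round(2),"w",round(o["width"],1),"q6",round(o["qpos"][5],2))
    print("trans",(M.T@(np.array(p)-e)).round(1),"ang",R.from_matrix(M.T@G).as_rotvec().round(3))
E
python3 -c "
from h import *
goal([492,15,230],3.13)"
```

```text
t: 1.9
ee_pos: [380.7, -190.8, 221.1]
orientation: [2.076, 2.357, 0.0]
ft_force: [1.1, -1.0, -0.7]
width: 87.3
grasp_force: 0.0
t 1.9 at [ 380.7 -190.8  221.1] yaw 1.697 F [ 1.1 -1.  -0.7] M [-0.06 -0.13 -0.02] w 87.3 q6 -0.62
trans [190.1 136.4  -8.9] ang [ 0.000e+00  1.000e-03 -1.433e+00]
```

```bash
python3 -m creep '[{"translation":[30,22,-1],"angular":[0,0,-0.18],"jaw":1},{"translation":[60,44,-2],"angular":[0,0,-0.36],"jaw":1},{"translation":[90,66,-3],"angular":[0,0,-0.54],"jaw":1},{"translation":[120,88,-4],"angular":[0,0,-0.72],"jaw":1},{"translation":[150,110,-6],"angular":[0,0,-0.9],"jaw":1},{"translation":[180,130,-8],"angular":[0,0,-1.08],"jaw":1},{"translation":[190,136,-9],"angular":[0,0,-1.26],"jaw":1},{"translation":[190,136,-9],"angular":[0,0,-1.43],"jaw":1}]'
python3 - <<'E'
from h import *
goal([492,15,230],3.13)
i,im=snap("wrist","pics/w1.png")
for l in ("hex_key","stand_hole","access_hole"):
    print(l,[(np.round(d["rect"]).tolist(),round(d["score"],2)) for d in ctrl.look_for("wrist",l)][:4])
print(proj(i,[492,15,134]),proj(i,[496,15,52]))
E
```

```text
t: 2.9
ee_pos: [492.5, 13.6, 229.8]
orientation: [0.019, 3.141, 0.0]
ft_force: [-0.5, 0.1, 0.6]
width: 87.6
grasp_force: 0.0
t 2.9 at [492.5  13.6 229.8] yaw 3.129 F [-0.5  0.1  0.6] M [ 0.04 -0.16 -0.06] w 87.6 q6 -1.56
trans [ 0.5  1.3 -0.2] ang [ 0.     0.001 -0.001]
hex_key [([273.0, 159.0, 298.0, 262.0], 0.66)]
stand_hole [([258.0, 163.0, 314.0, 210.0], 0.59)]
access_hole [([101.0, 114.0, 202.0, 231.0], 0.79)]
[282.47598563 206.31902106] [282.22597407 194.33588386]
```

View pics/w1.png

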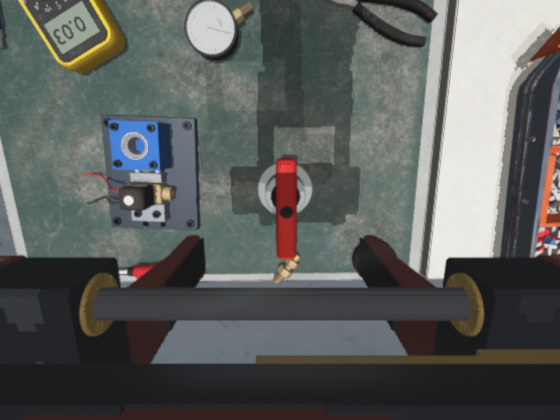

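The red bar runs from (287,170) to (287,258) with its centre dot at (286,212). The stand ring is round (285,188) and the access hole is at (134,146).

Run:
```python
from h import *
i=ctrl.camera_info("wrist"); im=cv2.imread("pics/w1.png").astype(int)
m=((im[...,2]>110)&(im[...,1]<60)&(im[...,0]<60)).astype(np.uint8); m[:,:250]=0;m[:,330:]=0;m[270:]=0
P=[]
for v in range(176,254,4):
    us=np.where(m[v])[0]; P.append((us.min(),us.max(),v))
P=np.array(P)
L=[atz(i,a,v,134)[:2] for a,b,v in P]; Rr=[atz(i,b+1,v,134)[:2] for a,b,v in P]
L=np.array(L);Rr=np.array(Rr);print("w",(Rr-L)[:, 1].round(1))
C=(L+Rr)/2; k=np.polyfit(C[:,0],C[:,1],1);print("slope",k,"y at 495",np.polyval(k,495))
print("dot",atz(i,286.5,212,134),"ends",atz(i,287,258,134),atz(i,287,170,134))
g=cv2.cvtColor(cv2.imread("pics/w1.png"),cv2.COLOR_BGR2HSV)
b=cv2.inRange(g,(100,120,80),(125,255,255));b[:, :90]=0;b[:,210:]=0;b[240:]=0
c=max(cv2.findContours(b,0,2)[0],key=cv2.contourArea);print("blue",cv2.minAreaRect(c),cv2.boundingRect(c))
print("hole",atz(i,134,146,52))
z=cv2.resize(cv2.imread("pics/w1.png")[105:245,85:325],(800,467),interpolation=2);cv2.imwrite("pics/c2.png",z)
```

```text
w [16.7 16.8 16.8 16.  16.  16.1 16.1 16.2 17.2 16.3 18.3 18.3 18.4 18.4
 18.5 18.6 18.6 18.7 18.7 18.8]
slope [-1.65489472e-02  2.58385225e+01] y at 495 17.646793627540973
dot [497.10896664  17.66797983 134.        ] ends [544.31620212  17.18833981 134.        ] [457.03324073  18.96075344 134.        ]
blue ((134.0, 145.0), (50.0, 52.0), 90.0) (108, 120, 53, 51)
hole [ 433.4319012  -158.60056967   52.        ]
```

View pics/c2.png

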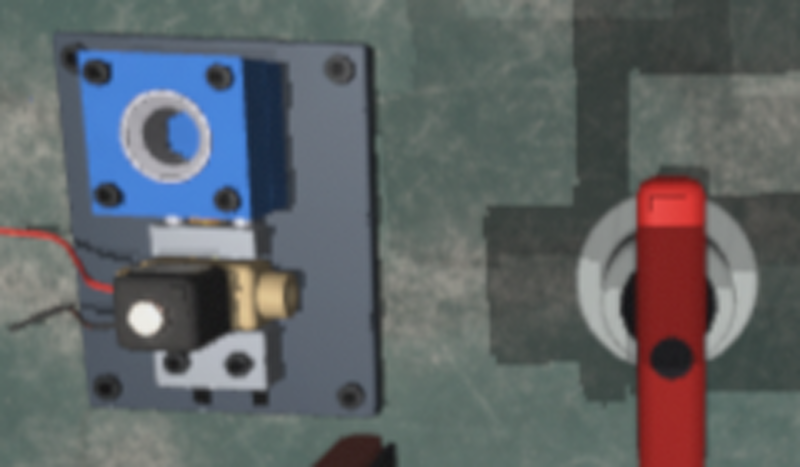

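```bash
python3 -m creep '[{"translation":[-4.6,4,25],"angular":[0,0,0.004],"jaw":1},{"translation":[-4.6,4,60],"angular":[0,0,0.004],"jaw":1},{"translation":[-4.6,4,95],"angular":[0,0,0.004],"jaw":1},{"translation":[-4.6,4,118],"angular":[0,0,0.004],"jaw":0.7},{"translation":[-4.6,4,127],"angular":[0,0,0.004],"jaw":0.4},{"translation":[-4.6,4,127],"angular":[0,0,0.004],"jaw":0},{"translation":[-4.6,4,127],"angular":[0,0,0.004],"jaw":0},{"translation":[-4.6,4,127],"angular":[0,0,0.004],"jaw":0}]'
python3 -c "
from h import *
goal([497,17.5,180],3.125)"
```

```text
t: 4.1
ee_pos: [497.4, 16.6, 103.6]
orientation: [0.038, 3.14, 0.0]
ft_force: [0.1, -0.0, 0.5]
width: 41.4
grasp_force: 0.0
t 4.1 at [497.4  16.6 103.6] yaw 3.117 F [ 0.1 -0.   0.5] M [ 0.03 -0.12  0.  ] w 41.4 q6 -1.54
trans [  0.2   0.9 -76.4] ang [ 0.     0.002 -0.008]
```

```bash
python3 -m creep '[{"translation":[0,0.9,0],"angular":[0,0,-0.008],"jaw":0},{"translation":[0,0.9,0],"angular":[0,0,-0.008],"jaw":0},{"translation":[0,0.9,0],"angular":[0,0,-0.008],"jaw":0},{"translation":[0,0.9,0],"angular":[0,0,-0.008],"jaw":0},{"translation":[0,0.9,0],"angular":[0,0,-0.008],"jaw":0},{"translation":[0,0.9,0],"angular":[0,0,-0.008],"jaw":0},{"translation":[0,0.9,0],"angular":[0,0,-0.008],"jaw":0},{"translation":[0,0.9,0],"angular":[0,0,-0.008],"jaw":0}]'
python3 -c "
from h import *
goal([497,17.5,180],3.125)"
```

```text
t: 5.1
ee_pos: [496.9, 17.5, 102.8]
orientation: [0.025, 3.141, 0.0]
ft_force: [-0.8, 1.9, 5.2]
width: 19.9
grasp_force: 30.0
t 5.1 at [496.9  17.5 102.8] yaw 3.126 F [-0.8  1.9  5.2] M [ 0.31 -0.09 -0.04] w 19.9 q6 -1.54
trans [ -0.1   0.  -77.2] ang [0.    0.    0.001]
```

```bash
python3 -m creep '[{"translation":[0,0,-20],"angular":[0,0,0],"jaw":0},{"translation":[0,0,-50],"angular":[0,0,0],"jaw":0},{"translation":[0,0,-78],"angular":[0,0,0],"jaw":0},{"translation":[14,-30,-80],"angular":[0,0,0],"jaw":0},{"translation":[32,-68,-80],"angular":[0,0,0],"jaw":0},{"translation":[50,-105,-80],"angular":[0,0,0],"jaw":0},{"translation":[55,-115,-80],"angular":[0,0,0],"jaw":0},{"translation":[55,-115,-80],"angular":[0,0,0],"jaw":0}]'
python3 - <<'E'
from h import *
goal([433.4,-158.6,185],3.125)
i,im=snap("wrist","pics/w2.png"); print(proj(i,[433.4,-158.6,52]),i["world_from_camera"][:3,3] if 0 else np.round(i["world_from_camera"],3)[:3,3])
for l in ("access_hole",):
    print(l,[(np.round(d["rect"]).tolist(),round(d["score"],2)) for d in ctrl.look_for("wrist",l)][:4])
i,im=snap("wrist","pics/w3.png"); goal([433.4,-158.6,185],3.125)
E
```

```text
t: 6.1
ee_pos: [439.5, -96.9, 182.3]
orientation: [-0.027, -3.141, -0.0]
ft_force: [0.1, 0.6, -2.6]
width: 19.5
grasp_force: 30.0
t 6.1 at [439.5 -96.9 182.3] yaw 3.124 F [ 0.1  0.6 -2.6] M [ 0.07 -0.12 -0.01] w 19.5 q6 -1.8
trans [  5.  -61.8  -2.7] ang [ 0.    -0.001 -0.001]
[222.81493782 195.06288097] [374.04  -95.673 367.809]
access_hole [([180.0, 162.0, 281.0, 260.0], 0.91)]
t 6.25 at [440.3 -96.  182.5] yaw 3.126 F [ 0.4 -0.6 -1.9] M [ 0.07 -0.13  0.06] w 19.6 q6 -1.8
trans [  6.  -62.7  -2.5] ang [ 0.    -0.     0.001]
```

View pics/w3.png

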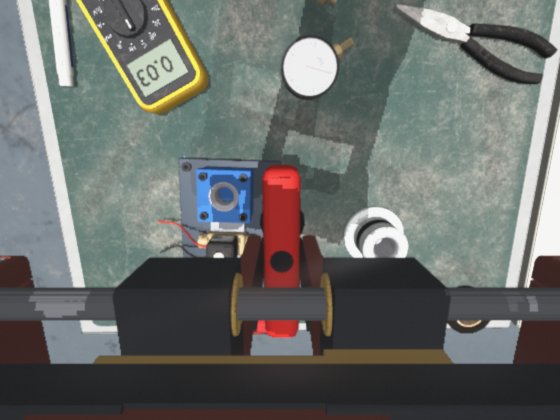

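The access hole shows at about (224,196), the empty stand hole at about (385,244), and the held key's centre dot at about (281,262).

Run:
```python
from h import *
i=ctrl.camera_info("wrist"); im=cv2.imread("pics/w3.png")
g=cv2.cvtColor(im,cv2.COLOR_BGR2HSV)
blue=cv2.inRange(g,(100,130,70),(125,255,255))
nb=(255-blue); n,l,s,c=cv2.connectedComponentsWithStats(nb[175:218,202:248],connectivity=4)
k=l[196-175,224-202]
# ring: nonblue component at rim: flood union within circle of 22px
yy,xx=np.mgrid[0:420,0:560]; mask=((nb>0)&(np.hypot(xx-224,yy-196)<19)).astype(np.uint8)
mask=cv2.morphologyEx(mask,cv2.MORPH_CLOSE,np.ones((9,9)))
ct=max(cv2.findContours(mask,0,2)[0],key=cv2.contourArea); e=cv2.fitEllipse(cv2.convexHull(ct)); print("hole ell",e)
u,v=e[0]; p=atz(i,u,v,52); print("hole",p, "size",np.linalg.norm(atz(i,u-e[1][0]/2,v,52)-atz(i,u+e[1][0]/2,v,52)))
d=((g[...,2]<60)&(np.hypot(xx-281,yy-262)<16)).astype(np.uint8);m=cv2.moments(d,True);du,dv=m["m10"]/m["m00"],m["m01"]/m["m00"]
print("dot",du,dv,atz(i,du,dv,213.7)," stand",atz(i,385,244,52)); 
bl=blue.copy();bl[:, :190]=0;bl[:,256:]=0;bl[:160]=0;bl[235:]=0
cb=max(cv2.findContours(bl,0,2)[0],key=cv2.contourArea);r=cv2.boundingRect(cb);print("blue",r)
gx=ctrl.get_obs()["ee_pos"];print(gx)
cv2.imwrite("pics/c3.png",np.hstack([cv2.resize(im[165:230,190:260],(420,390),interpolation=2),cv2.resize(im[205:275,345:415],(380,390),interpolation=2)]))
```

```text
hole ell ((223.09521484375, 196.20693969726562), (29.986202239990234, 31.494300842285156), 126.39824676513672)
hole [ 435.74854731 -157.52179534   52.        ] size 31.858874488860717
dot 281.13823529411764 261.02941176470586 [441.15235269 -95.95720925 213.7       ]  stand [492.44376832  18.05810192  52.        ]
blue (196, 167, 57, 56)
[440.30858719 -96.00590312 182.5238746 ]
```

View pics/c3.png

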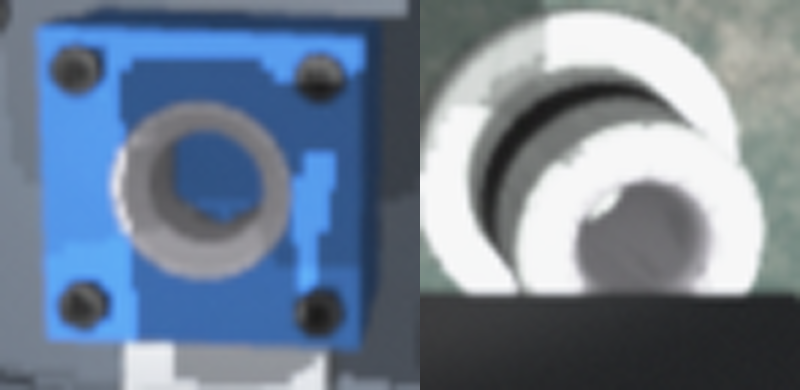

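Target hole is about (435.2,-157.3), from the closer view. I'll move over it and lower the tip just into the countersink.

```bash
python3 -m creep '[{"translation":[1,-20,0],"angular":[0,0,0],"jaw":0},{"translation":[3,-45,5],"angular":[0,0,0],"jaw":0},{"translation":[4.6,-61.5,15],"angular":[0,0,0],"jaw":0},{"translation":[4.6,-61.5,25],"angular":[0,0,0],"jaw":0},{"translation":[4.6,-61.5,29],"angular":[0,0,0],"jaw":0},{"translation":[4.6,-61.5,32],"angular":[0,0,0],"jaw":0},{"translation":[4.6,-61.5,34],"angular":[0,0,0],"jaw":0},{"translation":[4.6,-61.5,36],"angular":[0,0,0],"jaw":0}]'
python3 -c "
from h import *
goal([434.7,-157.4,142],3.125)"
```

```text
t: 7.25
ee_pos: [434.5, -157.9, 146.8]
orientation: [0.024, 3.141, -0.0]
ft_force: [0.6, -0.6, -2.2]
width: 19.9
grasp_force: 30.0
t 7.25 at [ 434.5 -157.9  146.8] yaw 3.126 F [ 0.6 -0.6 -2.2] M [ 0.03 -0.13  0.03] w 19.9 q6 -1.93
trans [-0.2  0.5  4.8] ang [-0.     0.     0.001]
```

```bash
python3 -m creep '[{"translation":[-0.2,0.4,1],"angular":[0,0,0],"jaw":0},{"translation":[-0.2,0.4,2],"angular":[0,0,0],"jaw":0},{"translation":[-0.2,0.4,3],"angular":[0,0,0],"jaw":0},{"translation":[-0.2,0.4,4],"angular":[0,0,0],"jaw":0},{"translation":[-0.2,0.4,4.5],"angular":[0,0,0],"jaw":0},{"translation":[-0.2,0.4,5],"angular":[0,0,0],"jaw":0},{"translation":[-0.2,0.4,5.5],"angular":[0,0,0],"jaw":0},{"translation":[-0.2,0.4,6],"angular":[0,0,0],"jaw":0}]'
python3 -c "
from h import *
goal([434.7,-157.4,142],3.125)"
```

```text
t: 8.25
ee_pos: [434.6, -157.8, 140.7]
orientation: [0.025, 3.141, -0.0]
ft_force: [-0.5, 0.5, -1.9]
width: 19.9
grasp_force: 30.0
t 8.25 at [ 434.6 -157.8  140.7] yaw 3.126 F [-0.5  0.5 -1.9] M [-0.   -0.24 -0.05] w 19.9 q6 -1.93
trans [-0.1  0.4 -1.3] ang [-0.     0.     0.001]
```

```bash
python3 -m creep '[{"translation":[0,0,1],"angular":[0,0,0],"jaw":0},{"translation":[0,0,2],"angular":[0,0,0],"jaw":0},{"translation":[0,0,3],"angular":[0,0,0],"jaw":0},{"translation":[0,0,4],"angular":[0,0,0],"jaw":0},{"translation":[0,0,5],"angular":[0,0,0],"jaw":0},{"translation":[0,0,6],"angular":[0,0,0],"jaw":0},{"translation":[0,0,7],"angular":[0,0,0],"jaw":0},{"translation":[0,0,8],"angular":[0,0,0],"jaw":0}]'
python3 -c "
from h import *
goal([434.7,-157.4,142],3.125)"
```

```text
t: 9.25
ee_pos: [434.6, -157.7, 132.6]
orientation: [0.025, 3.141, -0.0]
ft_force: [0.5, 0.2, -1.1]
width: 19.3
grasp_force: 30.0
t 9.25 at [ 434.6 -157.7  132.6] yaw 3.126 F [ 0.5  0.2 -1.1] M [-0.03 -0.27  0.01] w 19.3 q6 -1.93
trans [-0.1  0.3 -9.4] ang [-0.     0.     0.001]
```

```bash
python3 -m creep '[{"translation":[0,0,1],"angular":[0,0,0],"jaw":0},{"translation":[0,0,2],"angular":[0,0,0],"jaw":0},{"translation":[0,0,3],"angular":[0,0,0],"jaw":0},{"translation":[0,0,4],"angular":[0,0,0],"jaw":0},{"translation":[0,0,4.7],"angular":[0,0,0],"jaw":0},{"translation":[0,0,5.4],"angular":[0,0,0],"jaw":0},{"translation":[0,0,6],"angular":[0,0,0],"jaw":0},{"translation":[0,0,6.4],"angular":[0,0,0],"jaw":0}]'
python3 -c "
from h import *
goal([434.7,-157.4,126],3.125)"
```

```text
t: 10.25
ee_pos: [434.9, -157.8, 126.6]
orientation: [0.025, 3.141, -0.0]
ft_force: [-0.0, 0.2, 2.2]
width: 19.8
grasp_force: 30.0
t 10.25 at [ 434.9 -157.8  126.6] yaw 3.126 F [-0.   0.2  2.2] M [ 0.03 -0.2   0.04] w 19.8 q6 -1.93
trans [0.2 0.4 0.6] ang [-0.     0.001  0.001]
```

```bash
python3 -m creep '[{"translation":[0,0,0.3],"angular":[0,0,0.05],"jaw":0},{"translation":[0,0,0.5],"angular":[0,0,0.1],"jaw":0},{"translation":[0,0,0.5],"angular":[0,0,0.15],"jaw":0},{"translation":[0,0,0.5],"angular":[0,0,0.2],"jaw":0},{"translation":[0,0,0.5],"angular":[0,0,0.25],"jaw":0},{"translation":[0,0,0.5],"angular":[0,0,0.3],"jaw":0},{"translation":[0,0,0.5],"angular":[0,0,0.35],"jaw":0},{"translation":[0,0,0.5],"angular":[0,0,0.4],"jaw":0}]'
python3 -c "
from h import *
goal([434.7,-157.4,126],3.125)"
```

```text
t: 11.25
ee_pos: [434.7, -157.9, 126.1]
orientation: [0.651, 3.073, -0.0]
ft_force: [0.5, -0.2, -1.8]
width: 19.5
grasp_force: 30.0
t 11.25 at [ 434.7 -157.9  126.1] yaw 2.724 F [ 0.5 -0.2 -1.8] M [-0.13 -0.22 -0.07] w 19.5 q6 -1.53
trans [0.2 0.4 0.1] ang [-0.     0.    -0.401]
```

```bash
python3 -m creep '[{"translation":[0,0,0.3],"angular":[0,0,0],"jaw":0},{"translation":[0,0,0.6],"angular":[0,0,0],"jaw":0},{"translation":[0,0,0.9],"angular":[0,0,0],"jaw":0},{"translation":[0,0,1.2],"angular":[0,0,0],"jaw":0},{"translation":[0,0,1.5],"angular":[0,0,0],"jaw":0},{"translation":[0,0,1.7],"angular":[0,0,0],"jaw":0},{"translation":[0,0,1.7],"angular":[0,0,0],"jaw":0},{"translation":[0,0,1.7],"angular":[0,0,0],"jaw":0}]'
python3 -c "
from h import *
goal([434.7,-157.4,126],3.125)"
```

```text
t: 12.25
ee_pos: [434.7, -157.7, 124.2]
orientation: [0.648, 3.074, -0.0]
ft_force: [0.6, -0.3, 5.5]
width: 19.4
grasp_force: 30.0
t 12.25 at [ 434.7 -157.7  124.2] yaw 2.726 F [ 0.6 -0.3  5.5] M [-0.11 -0.23 -0.02] w 19.4 q6 -1.53
trans [ 0.2  0.3 -1.8] ang [-0.     0.    -0.399]
```

```bash
python3 -m creep '[{"translation":[0,0,0],"angular":[0,0,0.04],"jaw":0},{"translation":[0,0,0.1],"angular":[0,0,0.08],"jaw":0},{"translation":[0,0,0.2],"angular":[0,0,0.12],"jaw":0},{"translation":[0,0,0.3],"angular":[0,0,0.16],"jaw":0},{"translation":[0,0,0.4],"angular":[0,0,0.2],"jaw":0},{"translation":[0,0,0.4],"angular":[0,0,0.24],"jaw":0},{"translation":[0,0,0.4],"angular":[0,0,0.28],"jaw":0},{"translation":[0,0,0.4],"angular":[0,0,0.32],"jaw":0}]'
python3 -c "
from h import *
goal([434.7,-157.4,126],3.125)"
```

```text
t: 13.25
ee_pos: [434.2, -157.4, 123.1]
orientation: [-1.131, -2.93, -0.0]
ft_force: [1.2, -0.5, -2.3]
width: 19.8
grasp_force: 30.0
t 13.25 at [ 434.2 -157.4  123.1] yaw 2.405 F [ 1.2 -0.5 -2.3] M [-0.   -0.54  0.07] w 19.8 q6 -1.21
trans [-0.4  0.4 -2.9] ang [ 0.    -0.001 -0.72 ]
```

```bash
python3 -m creep '[{"translation":[0,0,0.4],"angular":[0,0,0],"jaw":0},{"translation":[0,0,0.8],"angular":[0,0,0],"jaw":0},{"translation":[0,0,1.2],"angular":[0,0,0],"jaw":0},{"translation":[0,0,1.6],"angular":[0,0,0],"jaw":0},{"translation":[0,0,2],"angular":[0,0,0],"jaw":0},{"translation":[0,0,2.3],"angular":[0,0,0],"jaw":0},{"translation":[0,0,2.5],"angular":[0,0,0],"jaw":0},{"translation":[0,0,2.5],"angular":[0,0,0],"jaw":0}]'
python3 -c "
from h import *
goal([434.7,-157.4,126],3.125)"
```

```text
t: 14.25
ee_pos: [434.6, -157.7, 121.2]
orientation: [1.13, 2.931, 0.0]
ft_force: [1.4, -0.2, -0.2]
width: 19.6
grasp_force: 30.0
t 14.25 at [ 434.6 -157.7  121.2] yaw 2.406 F [ 1.4 -0.2 -0.2] M [ 0.11 -0.37  0.02] w 19.6 q6 -1.21
trans [ 0.1  0.3 -4.8] ang [ 0.     0.    -0.719]
```

```bash
python3 -m creep '[{"translation":[0,0,0.7],"angular":[0,0,0],"jaw":0},{"translation":[0,0,1.4],"angular":[0,0,0],"jaw":0},{"translation":[0,0,2.1],"angular":[0,0,0],"jaw":0},{"translation":[0,0,2.8],"angular":[0,0,0],"jaw":0},{"translation":[0,0,3.5],"angular":[0,0,0],"jaw":0},{"translation":[0,0,4.2],"angular":[0,0,0],"jaw":0},{"translation":[0,0,4.8],"angular":[0,0,0],"jaw":0},{"translation":[0,0,5],"angular":[0,0,0],"jaw":0}]'
python3 - <<'E'
from h import *
goal([434.7,-157.4,126],3.125)
i,im=snap("side","pics/s2.png");cv2.imwrite("pics/c4.png",cv2.resize(im[190:320,230:350,::-1],(552,598),interpolation=2))
E
```

```text
t: 15.25
ee_pos: [434.6, -157.7, 116.2]
orientation: [1.13, 2.931, 0.0]
ft_force: [0.5, 0.2, 4.0]
width: 19.5
grasp_force: 30.0
t 15.25 at [ 434.6 -157.7  116.2] yaw 2.406 F [0.5 0.2 4. ] M [ 0.15 -0.35 -0.02] w 19.5 q6 -1.21
trans [ 0.1  0.3 -9.8] ang [ 0.     0.    -0.719]
```

View pics/c4.png

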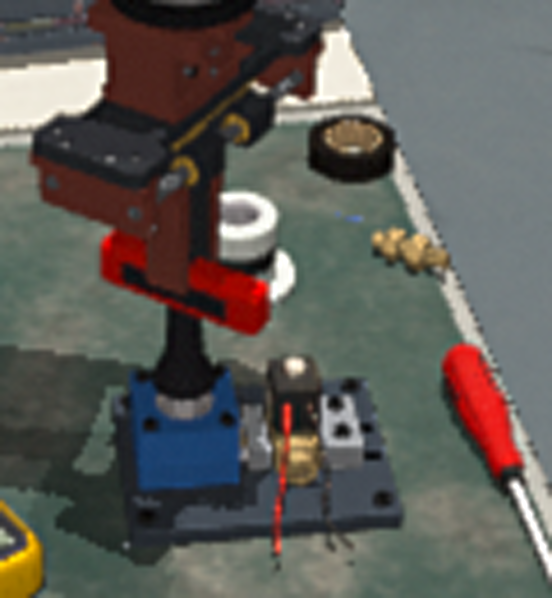

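Contact pressure is low and the tip is nominally 30.6 mm below the mouth. The side crop shows the collar just above the blue housing, near crop (185,395). I'll seat the key lightly, then start turning.

```bash
python3 -m creep '[{"translation":[0,0,0.5],"angular":[0,0,0],"jaw":0},{"translation":[0,0,1],"angular":[0,0,0],"jaw":0},{"translation":[0,0,1.2],"angular":[0,0,0],"jaw":0},{"translation":[0,0,1.2],"angular":[0,0,0],"jaw":0},{"translation":[0,0,1.2],"angular":[0,0,0.05],"jaw":0},{"translation":[0,0,1.2],"angular":[0,0,0.1],"jaw":0},{"translation":[0,0,1.2],"angular":[0,0,0.15],"jaw":0},{"translation":[0,0,1.2],"angular":[0,0,0.2],"jaw":0}]'
python3 -c "
from h import *
goal([434.7,-157.4,115],3.125)"
```

```text
t: 16.3
ee_pos: [434.6, -157.7, 115.0]
orientation: [1.419, 2.803, 0.0]
ft_force: [0.6, 0.8, 3.7]
width: 19.9
grasp_force: 30.0
t 16.3 at [ 434.6 -157.7  115. ] yaw 2.204 F [0.6 0.8 3.7] M [ 0.18 -0.4   0.11] w 19.9 q6 -1.01
trans [ 0.1  0.3 -0. ] ang [ 0.    -0.    -0.921]
```

```bash
python3 -m creep '[{"translation":[0,0,0],"angular":[0,0,0.09],"jaw":0},{"translation":[0,0,0],"angular":[0,0,0.18],"jaw":0},{"translation":[0,0,0],"angular":[0,0,0.27],"jaw":0},{"translation":[0,0,0],"angular":[0,0,0.36],"jaw":0},{"translation":[0,0,0],"angular":[0,0,0.45],"jaw":0},{"translation":[0,0,0],"angular":[0,0,0.54],"jaw":0},{"translation":[0,0,0],"angular":[0,0,0.63],"jaw":0},{"translation":[0,0,0],"angular":[0,0,0.7],"jaw":0}]'
python3 -c "
from h import *
goal([434.7,-157.4,115],3.125)"
```

```text
t: 17.3
ee_pos: [434.7, -157.6, 115.0]
orientation: [2.295, 2.145, 0.001]
ft_force: [1.6, 1.3, 1.8]
width: 20.0
grasp_force: 30.0
t 17.3 at [ 434.7 -157.6  115. ] yaw 1.503 F [1.6 1.3 1.8] M [ 0.3  -0.46  0.11] w 20.0 q6 -0.31
trans [ 0.2 -0.  -0. ] ang [ 0.     0.    -1.622]
```

```bash
python3 -m creep '[{"translation":[0,0,0],"angular":[0,0,0.05],"jaw":0},{"translation":[0,0,0],"angular":[0,0,0.1],"jaw":0},{"translation":[0,0,0],"angular":[0,0,0.15],"jaw":0},{"translation":[0,0,0],"angular":[0,0,0.2],"jaw":0},{"translation":[0,0,0],"angular":[0,0,0.25],"jaw":0},{"translation":[0,0,0],"angular":[0,0,0.3],"jaw":0},{"translation":[0,0,0],"angular":[0,0,0.3],"jaw":0},{"translation":[0,0,0],"angular":[0,0,0.3],"jaw":0}]'
python3 -c "
from h import *
goal([434.7,-157.4,115],3.125)"
```

```text
t: 18.3
ee_pos: [434.7, -157.6, 115.0]
orientation: [2.587, 1.782, 0.0]
ft_force: [2.0, 2.1, 2.0]
width: 19.4
grasp_force: 30.0
t 18.3 at [ 434.7 -157.6  115. ] yaw 1.207 F [2.  2.1 2. ] M [ 0.36 -0.54  0.08] w 19.4 q6 -0.01
trans [ 0.2 -0.  -0. ] ang [ 0.     0.    -1.918]
```

```bash
python3 -m creep '[{"translation":[0,0,0],"angular":[0,0,0.04],"jaw":0},{"translation":[0,0,0],"angular":[0,0,0.08],"jaw":0},{"translation":[0,0,0],"angular":[0,0,0.12],"jaw":0},{"translation":[0,0,0],"angular":[0,0,0.16],"jaw":0},{"translation":[0,0,0],"angular":[0,0,0.2],"jaw":0},{"translation":[0,0,0],"angular":[0,0,0.24],"jaw":0},{"translation":[0,0,0],"angular":[0,0,0.24],"jaw":0},{"translation":[0,0,0],"angular":[0,0,0.24],"jaw":0}]'
python3 - <<'E'
from h import *
goal([434.7,-157.4,115],3.125)
i,im=snap("side","pics/s3.png");a=cv2.imread("pics/s2.png")[260:310,250:320];b=im[260:310,250:320,::-1]
cv2.imwrite("pics/c5.png",np.hstack([cv2.resize(x,(400,286),interpolation=2) for x in(a,b)]))
E
```

```text
t: 19.3
ee_pos: [434.3, -157.7, 114.9]
orientation: [-2.781, -1.461, 0.001]
ft_force: [0.8, 1.1, 2.9]
width: 20.0
grasp_force: 30.7
t 19.3 at [ 434.3 -157.7  114.9] yaw 0.968 F [0.8 1.1 2.9] M [ 0.22 -0.18  0.71] w 20.0 q6 0.23
trans [ 0.4  0.2 -0.1] ang [-1.000e-03 -0.000e+00 -2.157e+00]
```

View pics/c5.png

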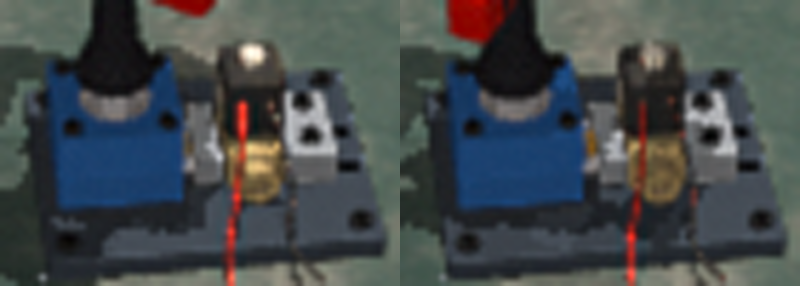

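The moment rose to 0.71 N m, so the hard stop is reached. The side crops show the jaw advanced onto the valve. I'll unwind slightly and lift straight out.

```bash
python3 -m creep '[{"translation":[0,0,0],"angular":[0,0,-0.03],"jaw":0},{"translation":[0,0,0],"angular":[0,0,-0.05],"jaw":0},{"translation":[0,0,-2],"angular":[0,0,-0.05],"jaw":0},{"translation":[0,0,-6],"angular":[0,0,-0.05],"jaw":0},{"translation":[0,0,-14],"angular":[0,0,-0.05],"jaw":0},{"translation":[0,0,-26],"angular":[0,0,-0.05],"jaw":0},{"translation":[0,0,-42],"angular":[0,0,-0.05],"jaw":0},{"translation":[0,0,-60],"angular":[0,0,-0.05],"jaw":0}]'
python3 -c "
from h import *
goal([497,17.5,170],1.015)"
```

```text
t: 20.35
ee_pos: [435.0, -158.0, 176.8]
orientation: [2.745, 1.527, 0.001]
ft_force: [-1.0, -0.1, -0.3]
width: 0.5
grasp_force: 0.0
t 20.35 at [ 435.  -158.   176.8] yaw 1.015 F [-1.  -0.1 -0.3] M [-0.02 -0.12  0.05] w 0.5 q6 0.18
trans [181.8 -39.8   6.7] ang [ 0.001 -0.     0.   ]
```

The fingers slipped off and the key stayed behind. I'll look.

Run:
```python
from h import *
i,im=snap("side","pics/s4.png");j,jm=snap("wrist","pics/w4.png")
for c in("side","wrist"):print([(np.round(d["rect"]).tolist(),round(d["score"],2)) for d in ctrl.look_for(c,"hex_key")][:3])
cv2.imwrite("pics/c6.png",np.hstack([cv2.resize(im[200:320,240:340,::-1],(300,360),interpolation=2),cv2.resize(jm[...,::-1],(480,360))]))
```

```text
[([255.0, 272.0, 319.0, 312.0], 0.64), ([255.0, 236.0, 278.0, 280.0], 0.61)]
[([263.0, 156.0, 293.0, 242.0], 0.75)]
```

View pics/c6.png

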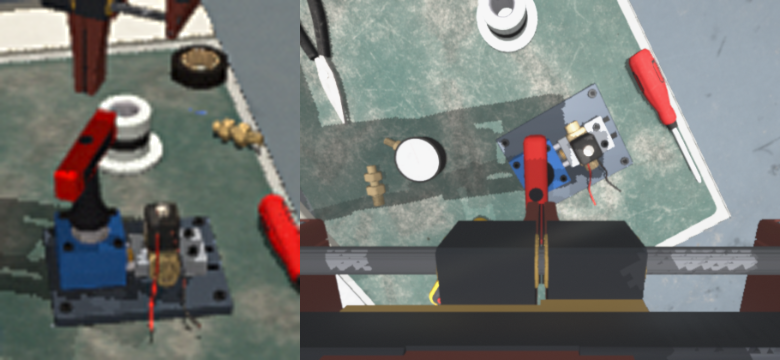

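The key is still upright in the housing, with its bar in line with the tool in the wrist view (bar near picture (536,165)). The stop torque had wedged it, and letting go has freed that. I'll regrasp.

```bash
python3 -m creep '[{"translation":[0,0,0],"angular":[0,0,0],"jaw":0.7},{"translation":[0,0,5],"angular":[0,0,0],"jaw":0.7},{"translation":[0,0,10],"angular":[0,0,0],"jaw":0.7},{"translation":[0,0,15],"angular":[0,0,0],"jaw":0.7},{"translation":[0,0,20],"angular":[0,0,0],"jaw":0.7},{"translation":[0,0,35],"angular":[0,0,0],"jaw":0.7},{"translation":[0,0,50],"angular":[0,0,0],"jaw":0.7},{"translation":[0,0,63],"angular":[0,0,0],"jaw":0.5}]'
python3 -m creep '[{"translation":[0,0,0],"angular":[0,0,0],"jaw":0},{"translation":[0,0,0],"angular":[0,0,0],"jaw":0},{"translation":[0,0,0],"angular":[0,0,0],"jaw":0},{"translation":[0,0,0],"angular":[0,0,0],"jaw":0},{"translation":[0,0,0],"angular":[0,0,0],"jaw":0},{"translation":[0,0,0],"angular":[0,0,0],"jaw":0},{"translation":[0,0,0],"angular":[0,0,0],"jaw":0},{"translation":[0,0,0],"angular":[0,0,0],"jaw":0}]'
python3 -c "
from h import *
goal([497,17.5,170],1.015)"
```

```text
t: 21.55
ee_pos: [434.1, -157.5, 110.6]
orientation: [-2.744, -1.527, 0.001]
ft_force: [0.6, 0.5, -0.4]
width: 54.9
grasp_force: 0.0
t: 22.55
ee_pos: [434.6, -157.7, 112.3]
orientation: [2.745, 1.528, 0.0]
ft_force: [-1.4, 2.4, 5.2]
width: 19.9
grasp_force: 29.9
t 22.55 at [ 434.6 -157.7  112.3] yaw 1.016 F [-1.4  2.4  5.2] M [0.27 0.35 0.21] w 19.9 q6 0.18
trans [181.8 -39.2 -57.7] ang [ 0.    -0.     0.001]
```

```bash
python3 -m creep '[{"translation":[0,0,0],"angular":[0,0,-0.02],"jaw":0},{"translation":[0,0,0],"angular":[0,0,-0.04],"jaw":0},{"translation":[0,0,0],"angular":[0,0,-0.05],"jaw":0},{"translation":[0,0,-1],"angular":[0,0,-0.05],"jaw":0},{"translation":[0,0,-2],"angular":[0,0,-0.05],"jaw":0},{"translation":[0,0,-3],"angular":[0,0,-0.05],"jaw":0},{"translation":[0,0,-4],"angular":[0,0,-0.05],"jaw":0},{"translation":[0,0,-5],"angular":[0,0,-0.05],"jaw":0}]'
python3 -c "
from h import *
goal([434.6,-157.7,170],1.06)"
```

```text
t: 23.55
ee_pos: [431.3, -156.4, 113.4]
orientation: [-2.701, -1.593, 0.007]
ft_force: [3.7, -0.6, -43.6]
width: 20.0
grasp_force: 29.4
t 23.55 at [ 431.3 -156.4  113.4] yaw 1.066 F [  3.7  -0.6 -43.6] M [-0.33 -0.93  0.1 ] w 20.0 q6 0.13
trans [  0.4   3.1 -56.6] ang [-0.007  0.001  0.006]
```

Wedged still, with 44 N of pull. I'll unload it and take the remaining clockwise wind-up off before pulling again.

```bash
python3 -m creep '[{"translation":[0,0,2],"angular":[0,0,0],"jaw":0},{"translation":[0,0,4],"angular":[0,0,0],"jaw":0},{"translation":[0,0,4],"angular":[0,0,-0.02],"jaw":0},{"translation":[0,0,4],"angular":[0,0,-0.04],"jaw":0},{"translation":[0,0,4],"angular":[0,0,-0.05],"jaw":0},{"translation":[0,0,4],"angular":[0,0,-0.06],"jaw":0},{"translation":[0,0,4],"angular":[0,0,-0.06],"jaw":0},{"translation":[0,0,4],"angular":[0,0,-0.06],"jaw":0}]'
python3 -c "
from h import *
goal([434.6,-157.7,112.3],1.06)"
```

```text
t: 24.55
ee_pos: [434.5, -157.7, 113.1]
orientation: [-2.657, -1.676, 0.0]
ft_force: [-4.7, 1.5, -0.2]
width: 19.8
grasp_force: 29.9
t 24.55 at [ 434.5 -157.7  113.1] yaw 1.126 F [-4.7  1.5 -0.2] M [ 0.36  1.2  -0.06] w 19.8 q6 0.07
trans [0.  0.1 0.8] ang [-0.     0.     0.066]
```

```bash
python3 -m creep '[{"translation":[0,-0.4,0],"angular":[0,0,0],"jaw":0},{"translation":[-0.1,-0.7,0],"angular":[0,0,0],"jaw":0},{"translation":[-0.1,-0.7,0],"angular":[0,0,0],"jaw":0},{"translation":[-0.1,-0.7,-0.4],"angular":[0,0,0],"jaw":0},{"translation":[-0.1,-0.7,-0.8],"angular":[0,0,0],"jaw":0},{"translation":[-0.1,-0.7,-1.2],"angular":[0,0,0],"jaw":0},{"translation":[-0.1,-0.7,-1.6],"angular":[0,0,0],"jaw":0},{"translation":[-0.1,-0.7,-2],"angular":[0,0,0],"jaw":0}]'
python3 -c "
from h import *
goal([434.6,-157.7,112.3],1.06)"
```

```text
t: 25.55
ee_pos: [433.0, -157.2, 113.5]
orientation: [-2.656, -1.676, 0.002]
ft_force: [1.8, -0.6, -34.1]
width: 20.2
grasp_force: 29.9
t 25.55 at [ 433.  -157.2  113.5] yaw 1.126 F [  1.8  -0.6 -34.1] M [-0.41 -0.68  0.02] w 20.2 q6 0.07
trans [0.2 1.6 1.2] ang [-0.002  0.     0.066]
```

```bash
python3 -m creep '[{"translation":[0,0.7,2],"angular":[0,0,0],"jaw":0},{"translation":[0,0.7,1.4],"angular":[0,0,-0.05],"jaw":0},{"translation":[0,1,1],"angular":[0,0,0.04],"jaw":0},{"translation":[0,1,0.7],"angular":[0,0,-0.05],"jaw":0},{"translation":[0,1,0.7],"angular":[0,0,0.04],"jaw":0},{"translation":[0,1,0.5],"angular":[0,0,-0.05],"jaw":0},{"translation":[0,1,0.3],"angular":[0,0,0.02],"jaw":0},{"translation":[0,1,0.3],"angular":[0,0,-0.03],"jaw":0}]'
python3 -c "
from h import *
goal([434.6,-157.7,112.3],1.06)"
```

```text
t: 26.55
ee_pos: [433.9, -157.5, 113.5]
orientation: [-2.63, -1.716, 0.002]
ft_force: [1.4, -0.4, -27.7]
width: 19.5
grasp_force: 29.9
t 26.55 at [ 433.9 -157.5  113.5] yaw 1.156 F [  1.4  -0.4 -27.7] M [-0.28 -0.37 -0.06] w 19.5 q6 0.04
trans [0.1 0.7 1.2] ang [-0.002  0.     0.096]
```

```bash
cat >> h.py <<'E'
def bar(z=146):
    i=ctrl.camera_info("wrist"); im=ctrl.get_image("wrist"); g=cv2.cvtColor(im,cv2.COLOR_RGB2HSV)
    m=cv2.inRange(g,(0,170,60),(8,255,255))|cv2.inRange(g,(172,170,60),(180,255,255)); m[:, :235]=0; m[:,330:]=0; m[345:]=0
    n,l,s,c=cv2.connectedComponentsWithStats(m); k=1+np.argmax(s[1:,4]); v,u=np.where(l==k); print("box",s[k])
    C=[]
    for r in range(v.min()+14,min(v.max(),240),3):
        x=u[v==r]; C.append(atz(i,(x.min()+x.max()+1)/2,r,z))
    C=np.array(C); d=np.linalg.svd(C[:,:2]-C[:,:2].mean(0))[2][0]; a=np.arctan2(d[1],d[0])%np.pi
    o,e,M=pose(); y=np.arctan2(M[1,0],M[0,0])%np.pi; print("bar yaw",round(a,3),"tool",round(y,3),"lateral off mm",np.round(M[:,1]@(C.mean(0)-e),2))
E
python3 -m creep '[{"translation":[0,-0.3,1],"angular":[0,0,0],"jaw":0},{"translation":[0,-0.3,1.2],"angular":[0,0,-0.02],"jaw":0},{"translation":[0,-0.3,1.2],"angular":[0,0,-0.04],"jaw":0},{"translation":[0,-0.3,1.2],"angular":[0,0,-0.06],"jaw":0},{"translation":[0,-0.3,1.2],"angular":[0,0,-0.08],"jaw":0},{"translation":[0,-0.3,1.2],"angular":[0,0,-0.08],"jaw":0},{"translation":[0,-0.3,1.2],"angular":[0,0,-0.08],"jaw":0},{"translation":[0,-0.3,1.2],"angular":[0,0,-0.08],"jaw":0}]'
python3 -c "
from h import *
goal([434.6,-157.7,112.3],1.06);bar()"
```

```text
t: 27.55
ee_pos: [434.3, -157.7, 113.4]
orientation: [-2.561, -1.82, 0.0]
ft_force: [-1.1, 0.3, -19.2]
width: 19.9
grasp_force: 29.9
t 27.55 at [ 434.3 -157.7  113.4] yaw 1.236 F [ -1.1   0.3 -19.2] M [-0.1   0.37 -0.07] w 19.9 q6 -0.04
trans [0.1 0.3 1.1] ang [-0.     0.     0.176]
box [ 263  165   38  122 3859]
bar yaw 1.235 tool 1.236 lateral off mm -0.28
```

The bar now follows the tool freely, so the torque is off. What remains is a bending couple: pulling up deflects the arm radially, which is along the pads' closing line. I'll sweep that direction gently while pulling, so the couple passes through zero.

```bash
python3 -m creep '[{"translation":[0,-0.5,-0.3],"angular":[0,0,0.03],"jaw":0},{"translation":[0,0,-0.5],"angular":[0,0,0.06],"jaw":0},{"translation":[0,0.5,-0.7],"angular":[0,0,0.09],"jaw":0},{"translation":[0,1,-1],"angular":[0,0,0.1],"jaw":0},{"translation":[0,1.5,-1],"angular":[0,0,0.1],"jaw":0},{"translation":[0,0.8,-1],"angular":[0,0,0.08],"jaw":0},{"translation":[0,0.2,-1],"angular":[0,0,0.06],"jaw":0},{"translation":[0,0.8,-1],"angular":[0,0,0.08],"jaw":0}]'
python3 -c "
from h import *
goal([434.6,-157.7,112.3],1.06)"
```

```text
t: 28.6
ee_pos: [434.3, -157.7, 113.5]
orientation: [-2.631, -1.714, 0.002]
ft_force: [-1.7, -0.4, -28.6]
width: 19.4
grasp_force: 29.9
t 28.6 at [ 434.3 -157.7  113.5] yaw 1.155 F [ -1.7  -0.4 -28.6] M [-0.11  0.16  0.1 ] w 19.4 q6 0.04
trans [0.1 0.3 1.2] ang [-0.002  0.     0.095]
```

Best explanation: hitting the stop at 0.7 N m drove the key's corners into a self-locking wedge in the socket, and the screw turns back before the wedge lets go. I'll back the screw to its zero stop to break the wedge, then turn clockwise again to just short of the end stop.

```bash
python3 -m creep '[{"translation":[0,-0.5,1.2],"angular":[0,0,-0.13],"jaw":0},{"translation":[0,-0.5,1.5],"angular":[0,0,-0.27],"jaw":0},{"translation":[0,-0.5,1.5],"angular":[0,0,-0.41],"jaw":0},{"translation":[0,-0.5,1.5],"angular":[0,0,-0.55],"jaw":0},{"translation":[0,-0.5,1.5],"angular":[0,0,-0.69],"jaw":0},{"translation":[0,-0.5,1.5],"angular":[0,0,-0.83],"jaw":0},{"translation":[0,-0.5,1.5],"angular":[0,0,-0.97],"jaw":0},{"translation":[0,-0.5,1.5],"angular":[0,0,-1.06],"jaw":0}]'
python3 -c "
from h import *
goal([434.6,-157.7,113],2.35)"
```

```text
t: 29.6
ee_pos: [435.3, -158.5, 113.4]
orientation: [1.399, 2.811, -0.001]
ft_force: [-1.6, -3.6, -18.3]
width: 19.9
grasp_force: 29.9
t 29.6 at [ 435.3 -158.5  113.4] yaw 2.218 F [ -1.6  -3.6 -18.3] M [-0.74  0.23 -0.12] w 19.9 q6 -1.02
trans [ 1.1 -0.1  0.4] ang [ 0.     0.002 -0.132]
```

```bash
python3 -m creep '[{"translation":[0.5,-0.1,0.5],"angular":[0,0,-0.04],"jaw":0},{"translation":[1.1,-0.1,1],"angular":[0,0,-0.08],"jaw":0},{"translation":[1.1,-0.1,1],"angular":[0,0,-0.12],"jaw":0},{"translation":[1.1,-0.1,1],"angular":[0,0,-0.15],"jaw":0},{"translation":[1.1,-0.1,1],"angular":[0,0,-0.18],"jaw":0},{"translation":[1.1,-0.1,1],"angular":[0,0,-0.21],"jaw":0},{"translation":[1.1,-0.1,1],"angular":[0,0,-0.24],"jaw":0},{"translation":[1.1,-0.1,1],"angular":[0,0,-0.24],"jaw":0}]'
python3 -c "
from h import *
goal([434.6,-157.7,113],2.35);bar()"
```

```text
t: 30.6
ee_pos: [435.6, -157.7, 113.0]
orientation: [1.053, 2.956, -0.0]
ft_force: [-0.5, -2.6, 6.4]
width: 19.7
grasp_force: 30.0
t 30.6 at [ 435.6 -157.7  113. ] yaw 2.457 F [-0.5 -2.6  6.4] M [-0.93  0.03  0.04] w 19.7 q6 -1.26
trans [ 0.7 -0.6 -0. ] ang [0.001 0.003 0.107]
box [ 263  165   37  122 3836]
bar yaw 2.459 tool 2.457 lateral off mm 0.07
```

```bash
python3 -m creep '[{"translation":[0.4,-0.3,0],"angular":[0,0,0.04],"jaw":0},{"translation":[0.7,-0.6,0],"angular":[0,0,0.08],"jaw":0},{"translation":[0.7,-0.6,-0.4],"angular":[0,0,0.08],"jaw":0},{"translation":[0.7,-0.6,-0.8],"angular":[0,0,0.08],"jaw":0},{"translation":[0.7,-0.6,-1.2],"angular":[0,0,0.08],"jaw":0},{"translation":[0.7,-0.6,-1.6],"angular":[0,0,0.08],"jaw":0},{"translation":[0.7,-0.6,-2],"angular":[0,0,0.08],"jaw":0},{"translation":[0.7,-0.6,-2],"angular":[0,0,0.08],"jaw":0}]'
python3 -c "
from h import *
goal([434.6,-157.7,113],1.1)"
```

```text
t: 31.65
ee_pos: [432.6, -156.7, 113.5]
orientation: [-1.173, -2.913, -0.0]
ft_force: [2.4, -0.5, -8.0]
width: 20.0
grasp_force: 30.0
t 31.65 at [ 432.6 -156.7  113.5] yaw 2.376 F [ 2.4 -0.5 -8. ] M [-0.07 -1.02 -0.  ] w 20.0 q6 -1.18
trans [-2.1  0.7  0.5] ang [-1.000e-03 -1.000e-03  1.276e+00]
```

```bash
python3 -m creep '[{"translation":[-0.5,0.2,0],"angular":[0,0,0],"jaw":0},{"translation":[-1,0.3,0],"angular":[0,0,0],"jaw":0},{"translation":[-1.5,0.5,0],"angular":[0,0,0],"jaw":0},{"translation":[-2,0.7,0],"angular":[0,0,0],"jaw":0},{"translation":[-2.2,0.7,-0.3],"angular":[0,0,0],"jaw":0},{"translation":[-2.2,0.7,-0.6],"angular":[0,0,0],"jaw":0},{"translation":[-2.2,0.7,-0.6],"angular":[0,0,0],"jaw":0},{"translation":[-2.2,0.7,-0.6],"angular":[0,0,0],"jaw":0}]'
python3 -c "
from h import *
goal([434.6,-157.7,113],1.1)"
```

```text
t: 32.65
ee_pos: [434.8, -158.0, 114.5]
orientation: [-1.173, -2.913, 0.0]
ft_force: [-1.2, 1.4, -6.2]
width: 19.8
grasp_force: 30.0
t 32.65 at [ 434.8 -158.   114.5] yaw 2.376 F [-1.2  1.4 -6.2] M [0.33 0.25 0.02] w 19.8 q6 -1.18
trans [0.3 0.  1.5] ang [-1.000e-03 -0.000e+00  1.276e+00]
```

The key slides freely now (114.5 with only about 4 N). I'll turn clockwise again, gently this time, and watch the torque near the end.

```bash
python3 -m creep '[{"translation":[0.2,0,0.8],"angular":[0,0,0.1],"jaw":0},{"translation":[0.2,0,0.8],"angular":[0,0,0.25],"jaw":0},{"translation":[0.2,0,0.8],"angular":[0,0,0.4],"jaw":0},{"translation":[0.2,0,0.8],"angular":[0,0,0.55],"jaw":0},{"translation":[0.2,0,0.8],"angular":[0,0,0.7],"jaw":0},{"translation":[0.2,0,0.8],"angular":[0,0,0.85],"jaw":0},{"translation":[0.2,0,0.8],"angular":[0,0,1.0],"jaw":0},{"translation":[0.2,0,0.8],"angular":[0,0,1.12],"jaw":0}]'
python3 -c "
from h import *
goal([434.6,-157.7,113.5],1.16);bar()"
```

```text
t: 33.65
ee_pos: [435.4, -157.7, 114.4]
orientation: [2.546, 1.84, 0.001]
ft_force: [-1.7, 3.7, -0.0]
width: 19.8
grasp_force: 30.0
t 33.65 at [ 435.4 -157.7  114.4] yaw 1.251 F [-1.7  3.7 -0. ] M [0.97 0.27 0.16] w 19.8 q6 -0.05
trans [-0.2 -0.8  0.9] ang [ 0.001 -0.001  0.091]
box [ 262  165   38  122 3830]
bar yaw 1.26 tool 1.247 lateral off mm -0.68
```

```bash
python3 -m creep '[{"translation":[0.1,-0.3,0],"angular":[0,0,0.02],"jaw":0},{"translation":[0.2,-0.5,0],"angular":[0,0,0.04],"jaw":0},{"translation":[0.2,-0.5,0],"angular":[0,0,0.06],"jaw":0},{"translation":[0.2,-0.5,0],"angular":[0,0,0.08],"jaw":0},{"translation":[0.2,-0.5,0],"angular":[0,0,0.1],"jaw":0},{"translation":[0.2,-0.5,0],"angular":[0,0,0.11],"jaw":0},{"translation":[0.2,-0.5,0],"angular":[0,0,0.11],"jaw":0},{"translation":[0.2,-0.5,0],"angular":[0,0,0.11],"jaw":0}]'
python3 -c "
from h import *
goal([434.6,-157.7,113.5],1.13);bar()"
```

```text
t: 34.7
ee_pos: [435.2, -157.9, 114.2]
orientation: [2.639, 1.703, 0.001]
ft_force: [-0.4, 3.5, 5.2]
width: 19.6
grasp_force: 30.0
t 34.7 at [ 435.2 -157.9  114.2] yaw 1.146 F [-0.4  3.5  5.2] M [0.82 0.09 0.34] w 19.6 q6 0.05
trans [-0.1 -0.6  0.7] ang [0.001 0.    0.016]
box [ 262  165   38  122 3838]
bar yaw 1.162 tool 1.146 lateral off mm -0.59
```

The moment is 0.34 N m, so the stop is just touched. I'll unwind into the hex play and read the forces.

```bash
python3 -m creep '[{"translation":[0.3,-0.5,0],"angular":[0,0,-0.09],"jaw":0},{"translation":[0.3,-0.5,-0.2],"angular":[0,0,-0.09],"jaw":0},{"translation":[0.3,-0.3,-0.4],"angular":[0,0,-0.09],"jaw":0},{"translation":[0.3,-0.1,-0.6],"angular":[0,0,-0.09],"jaw":0},{"translation":[0.3,0.1,-0.8],"angular":[0,0,-0.09],"jaw":0},{"translation":[0.3,0.3,-1],"angular":[0,0,-0.09],"jaw":0},{"translation":[0.3,0.5,-1.2],"angular":[0,0,-0.09],"jaw":0},{"translation":[0.3,0.5,-1.4],"angular":[0,0,-0.09],"jaw":0}]'
python3 -c "
from h import *
goal([434.7,-157.8,115],1.24);bar()"
```

```text
t: 35.75
ee_pos: [435.1, -157.5, 115.1]
orientation: [-2.56, -1.82, 0.0]
ft_force: [1.4, 1.5, -3.0]
width: 19.7
grasp_force: 30.0
t 35.75 at [ 435.1 -157.5  115.1] yaw 1.236 F [ 1.4  1.5 -3. ] M [ 0.39 -0.32  0.03] w 19.7 q6 -0.04
trans [-0.4 -0.2  0.1] ang [-0.    -0.    -0.004]
box [ 263  165   38  122 3861]
bar yaw 1.236 tool 1.236 lateral off mm -0.36
```

It slides freely with only about 1 N of pull. Lifting out.

```bash
python3 -m creep '[{"translation":[0,0,-1],"angular":[0,0,0],"jaw":0},{"translation":[0,0,-2],"angular":[0,0,0],"jaw":0},{"translation":[0,0,-3.2],"angular":[0,0,0],"jaw":0},{"translation":[0,0,-4.5],"angular":[0,0,0],"jaw":0},{"translation":[0,0,-6],"angular":[0,0,0],"jaw":0},{"translation":[0,0,-8],"angular":[0,0,0],"jaw":0},{"translation":[0,0,-10],"angular":[0,0,0],"jaw":0},{"translation":[0,0,-12],"angular":[0,0,0],"jaw":0}]'
python3 -c "
from h import *
goal([434.7,-157.8,115],1.24);bar(157)"
```

```text
t: 36.8
ee_pos: [435.2, -157.6, 127.4]
orientation: [2.56, 1.82, -0.0]
ft_force: [-0.2, 0.6, -3.0]
width: 19.9
grasp_force: 30.0
t 36.8 at [ 435.2 -157.6  127.4] yaw 1.236 F [-0.2  0.6 -3. ] M [ 0.11 -0.03 -0.02] w 19.9 q6 -0.04
trans [-0.3 -0.4 12.4] ang [ 0.     0.    -0.004]
box [ 263  165   38  122 3851]
bar yaw 1.239 tool 1.236 lateral off mm -0.46
```

```bash
python3 -m creep '[{"translation":[0,0,-15],"angular":[0,0,0],"jaw":0},{"translation":[0,0,-32],"angular":[0,0,0],"jaw":0},{"translation":[10,0,-44],"angular":[0,0,0],"jaw":0},{"translation":[45,0.3,-46],"angular":[0,0,0],"jaw":0},{"translation":[90,0.5,-46],"angular":[0,0,0],"jaw":0},{"translation":[135,0.8,-46],"angular":[0,0,0],"jaw":0},{"translation":[170,1,-46],"angular":[0,0,0],"jaw":0},{"translation":[185.7,1,-46],"angular":[0,0,0],"jaw":0}]'
python3 - <<'E'
from h import *
goal([497,17.5,145],1.24);bar(200)
i=ctrl.camera_info("wrist");im=ctrl.get_image("wrist")
print("stand rects",[(np.round(d["rect"]).tolist(),round(d["score"],2)) for d in ctrl.look_for("wrist","stand_hole")][:3],"expected hole px",proj(i,[497,17.5,52]))
g=cv2.cvtColor(im,cv2.COLOR_RGB2HSV);yy,xx=np.mgrid[0:420,0:560]
m=((g[...,2]<60)&(abs(xx-281)<25)&(yy>200)&(yy<300));
n,l,s,c=cv2.connectedComponentsWithStats(m.astype(np.uint8));print([(c[k].round(1).tolist(),s[k].tolist()) for k in range(1,n) if s[k,4]>60])
E
```

```text
t: 37.85
ee_pos: [497.8, 19.5, 173.7]
orientation: [2.558, 1.823, 0.001]
ft_force: [-0.3, 0.0, -1.5]
width: 19.6
grasp_force: 30.0
t 37.85 at [497.8  19.5 173.7] yaw 1.238 F [-0.3  0.  -1.5] M [-0.08 -0.03 -0.02] w 19.6 q6 0.35
trans [-2.1 -0.1 28.7] ang [ 0.001 -0.    -0.002]
box [ 263  166   37  121 3771]
bar yaw 1.242 tool 1.238 lateral off mm -0.54
stand rects [([252.0, 170.0, 316.0, 213.0], 0.85)] expected hole px [281.30841436 203.73403286]
[([301.3, 222.5], [300, 212, 4, 23, 73]), ([280.3, 268.7], [257, 236, 49, 56, 833]), ([281.0, 261.6], [270, 251, 23, 22, 372]), ([280.9, 294.5], [257, 294, 49, 2, 95])]
```

```bash
python3 -m creep '[{"translation":[-0.7,0.2,4],"angular":[0,0,0],"jaw":0},{"translation":[-1.4,0.4,10],"angular":[0,0,0],"jaw":0},{"translation":[-1.4,0.4,17],"angular":[0,0,0],"jaw":0},{"translation":[-1.4,0.4,23],"angular":[0,0,0],"jaw":0},{"translation":[-1.4,0.4,27],"angular":[0,0,0],"jaw":0},{"translation":[-1.4,0.4,30],"angular":[0,0,0],"jaw":0},{"translation":[-1.4,0.4,33],"angular":[0,0,0],"jaw":0},{"translation":[-1.4,0.4,36],"angular":[0,0,0],"jaw":0}]'
python3 -c "
from h import *
goal([497.7,18,105],1.24)"
```

```text
t: 39.0
ee_pos: [497.4, 16.3, 137.2]
orientation: [2.561, 1.82, 0.001]
ft_force: [-0.2, 0.7, -2.0]
width: 19.9
grasp_force: 30.0
t 39.0 at [497.4  16.3 137.2] yaw 1.236 F [-0.2  0.7 -2. ] M [ 0.23 -0.07  0.01] w 19.9 q6 0.34
trans [ 1.7 -0.3 32.2] ang [ 0.    -0.    -0.004]
```

```bash
python3 -m creep '[{"translation":[0.7,-0.1,1],"angular":[0,0,0],"jaw":0},{"translation":[1.4,-0.2,4],"angular":[0,0,0],"jaw":0},{"translation":[1.4,-0.2,8],"angular":[0,0,0],"jaw":0},{"translation":[1.4,-0.2,12],"angular":[0,0,0],"jaw":0},{"translation":[1.4,-0.2,17],"angular":[0,0,0],"jaw":0},{"translation":[1.4,-0.2,22],"angular":[0,0,0],"jaw":0},{"translation":[1.4,-0.2,27],"angular":[0,0,0],"jaw":0},{"translation":[1.4,-0.2,31],"angular":[0,0,0],"jaw":0}]'
python3 -c "
from h import *
goal([497.7,18,101],1.24)"
```

```text
t: 40.0
ee_pos: [497.3, 17.4, 105.8]
orientation: [-2.561, -1.82, 0.0]
ft_force: [-0.2, -0.4, -2.5]
width: 19.5
grasp_force: 30.0
t 40.0 at [497.3  17.4 105.8] yaw 1.236 F [-0.2 -0.4 -2.5] M [-0.02 -0.05  0.  ] w 19.5 q6 0.35
trans [0.7 0.2 4.8] ang [-0.     0.    -0.004]
```

Down gently to collar contact.

```bash
python3 -m creep '[{"translation":[0,0,0.8],"angular":[0,0,0],"jaw":0},{"translation":[0,0,1.6],"angular":[0,0,0],"jaw":0},{"translation":[0,0,2.4],"angular":[0,0,0],"jaw":0},{"translation":[0,0,3.2],"angular":[0,0,0],"jaw":0},{"translation":[0,0,3.8],"angular":[0,0,0],"jaw":0},{"translation":[0,0,4.3],"angular":[0,0,0],"jaw":0},{"translation":[0,0,4.6],"angular":[0,0,0],"jaw":0},{"translation":[0,0,4.6],"angular":[0,0,0],"jaw":0}]'
python3 -c "
from h import *
goal([497.7,18,101],1.24)"
```

```text
t: 41.0
ee_pos: [497.4, 17.5, 101.5]
orientation: [-2.561, -1.82, 0.0]
ft_force: [0.1, -0.4, -2.8]
width: 19.8
grasp_force: 30.0
t 41.0 at [497.4  17.5 101.5] yaw 1.236 F [ 0.1 -0.4 -2.8] M [ 0.   -0.02 -0.  ] w 19.8 q6 0.35
trans [0.6 0.1 0.5] ang [-0.     0.    -0.004]
```

```bash
python3 -m creep '[{"translation":[0,0,0.4],"angular":[0,0,0],"jaw":0},{"translation":[0,0,0.8],"angular":[0,0,0],"jaw":0},{"translation":[0,0,1.2],"angular":[0,0,0],"jaw":0},{"translation":[0,0,1.5],"angular":[0,0,0],"jaw":0},{"translation":[0,0,1.8],"angular":[0,0,0],"jaw":0},{"translation":[0,0,2],"angular":[0,0,0],"jaw":0},{"translation":[0,0,2.2],"angular":[0,0,0],"jaw":0},{"translation":[0,0,2.2],"angular":[0,0,0],"jaw":0}]'
python3 -c "
from h import *
goal([497.7,18,101],1.24)"
```

```text
t: 42.0
ee_pos: [497.9, 17.5, 100.9]
orientation: [2.56, 1.82, 0.001]
ft_force: [-4.3, 0.1, 16.3]
width: 19.7
grasp_force: 30.0
t 42.0 at [497.9  17.5 100.9] yaw 1.236 F [-4.3  0.1 16.3] M [ 0.06  0.98 -0.01] w 19.7 q6 0.35
trans [ 0.4 -0.3 -0.1] ang [ 0.001 -0.    -0.004]
```

Collar is on the stand. I'll relieve the pressure, open, then rise.

```bash
python3 -m creep '[{"translation":[0,0,-1],"angular":[0,0,0],"jaw":0},{"translation":[0,0,-1.6],"angular":[0,0,0],"jaw":0},{"translation":[0,0,-1.6],"angular":[0,0,0],"jaw":0.3},{"translation":[0,0,-1.6],"angular":[0,0,0],"jaw":0.5},{"translation":[0,0,-1.6],"angular":[0,0,0],"jaw":0.7},{"translation":[0,0,-1.6],"angular":[0,0,0],"jaw":0.8},{"translation":[0,0,-1.6],"angular":[0,0,0],"jaw":0.8},{"translation":[0,0,-1.6],"angular":[0,0,0],"jaw":0.8}]'
python3 -m creep '[{"translation":[0,0,-5],"angular":[0,0,0],"jaw":0.8},{"translation":[0,0,-20],"angular":[0,0,0],"jaw":0.8},{"translation":[0,0,-40],"angular":[0,0,0],"jaw":0.8},{"translation":[0,0,-70],"angular":[0,0,0],"jaw":0.8},{"translation":[0,0,-100],"angular":[0,0,0],"jaw":0.8},{"translation":[0,0,-125],"angular":[0,0,0],"jaw":0.8},{"translation":[0,0,-128],"angular":[0,0,0],"jaw":0.8},{"translation":[0,0,-128],"angular":[0,0,0],"jaw":0.8}]'
python3 - <<'E'
from h import *
goal([497.7,18,101],1.24);bar(134)
i=ctrl.camera_info("wrist")
for c in("scene","side","wrist"):
    im=ctrl.get_image(c);cv2.imwrite(f"pics/{c}_end.png",im[...,::-1]);print(c,[(np.round(d["rect"]).tolist(),round(d["score"],2)) for d in ctrl.look_for(c,"hex_key")][:2])
g=cv2.cvtColor(cv2.imread("pics/wrist_end.png"),cv2.COLOR_BGR2HSV);yy,xx=np.mgrid[0:420,0:560]
p=proj(i,[497.4,17.6,134]);m=((g[...,2]<60)&(np.hypot(xx-p[0],yy-p[1])<9));print("dot",p.round(1),xx[m].mean(),yy[m].mean(),atz(i,xx[m].mean(),yy[m].mean(),134).round(1))
# jaw gap change: compare fixture crops start/end in the side view
a=cv2.imread("pics/side0.png")[264:304,255:320].astype(int);b=cv2.imread("pics/side_end.png")[264:304,255:320].astype(int);d=np.abs(a-b).sum(2);v,u=np.where(d>90);print("changed px",len(u),u.min()+255 if len(u) else 0,u.max()+255 if len(u) else 0)
E
```

```text
t: 43.0
ee_pos: [497.4, 17.4, 101.0]
orientation: [-2.561, -1.82, 0.0]
ft_force: [-0.3, -0.1, 0.6]
width: 69.5
grasp_force: 0.0
t: 44.0
ee_pos: [497.2, 17.4, 229.0]
orientation: [2.561, 1.82, 0.0]
ft_force: [-0.8, 0.7, 0.0]
width: 70.4
grasp_force: 0.0
t 44.0 at [497.2  17.4 229. ] yaw 1.236 F [-0.8  0.7  0. ] M [-0.06 -0.    0.01] w 70.4 q6 0.35
trans [  0.7   0.3 128. ] ang [ 0.    -0.    -0.004]
box [ 272  154   21  101 1791]
bar yaw 1.238 tool 1.236 lateral off mm 1.1
scene [([293.0, 174.0, 332.0, 204.0], 0.63), ([299.0, 197.0, 327.0, 226.0], 0.49)]
side [([274.0, 202.0, 288.0, 239.0], 0.68)]
wrist [([272.0, 154.0, 299.0, 254.0], 0.89), ([346.0, 145.0, 381.0, 170.0], 0.49)]
dot [282.4 206.6] 282.4655172413793 207.66379310344828 [497.1  16.6 134. ]
changed px 37 282 300
```

Run:
```python
from h import *
f=lambda n:cv2.imread(f"pics/{n}.png")[278:300,281:302].astype(float)
e=f("side_end")
for n in("side0","s2","s3"):print(n,np.abs(f(n)-e).mean().round(2))
print(ctrl.close_job())
```

```text
side0 11.56
s2 17.61
s3 25.16
the job is handed in; nothing more can be done
None
```

The job is handed in, but no verdict came back. The cam screw was turned clockwise until the torque rose at its stop (0.34 N m) and the key hangs upright in its stand again. The final grip was not measured and my last picture comparison of the jaw didn't confirm it; the key jammed after the first tightening, so I backed the screw off and retightened it.

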